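Heft the print weights and sort them

TASK

The three green-capped bottles on the wooden riser look alike, but one hides a steel core, one a lighter aluminium core and one is practically empty: heft them to find out which is which. Set the heaviest down gently on the middle of the cork pad of the print to press it, stand the lightest in the red crate, and leave the middling one standing on the riser; never lay a bottle over, and do not disturb the mug, the brush and the tape roll.

Things in the scene. Friction and masses are not known exactly. Their poses are not given: they have to be found in the camera images.
- bottle_a: White opaque bottle, red and white band, one of three alike. Body 64 mm diameter up to 125 mm height, tapering to a neck (34 mm) at 160; green cap 40 mm diameter, fixed, from 165 to 195 mm height. Origin: centre of its underside, z up. Starts on the riser. Whole mass 0.6 to 0.8 kg (steel core), 0.33 to 0.43 (aluminium) or 0.12 (empty): any may be any. The core lies loose inside, 5 mm of play.
- bottle_b: White opaque bottle, red and white band, one of three alike. Body 64 mm diameter up to 125 mm height, tapering to a neck (34 mm) at 160; green cap 40 mm diameter, fixed, from 165 to 195 mm height. Origin: centre of its underside, z up. Starts on the riser. Whole mass 0.6 to 0.8 kg (steel core), 0.33 to 0.43 (aluminium) or 0.12 (empty): any may be any. The core lies loose inside, 5 mm of play.
- bottle_c: White opaque bottle, red and white band, one of three alike. Body 64 mm diameter up to 125 mm height, tapering to a neck (34 mm) at 160; green cap 40 mm diameter, fixed, from 165 to 195 mm height. Origin: centre of its underside, z up. Starts on the riser. Whole mass 0.6 to 0.8 kg (steel core), 0.33 to 0.43 (aluminium) or 0.12 (empty): any may be any. The core lies loose inside, 5 mm of play.
- riser: Fixed wooden board 340 x 110 x 12 mm on the table, on which the bottles stand in a row along its long (x) axis, about 108 mm apart. Origin at the centre of its underside; top 12 mm above.
- print: Fixed square plywood backing 190 x 190 x 6 mm with a colourful print, and in its middle a cork pad 120 x 120 mm whose top is 14 mm above the table. Origin at the centre of its underside; x and y along its edges.
- crate: Fixed red open-topped plastic crate 140 x 140 x 60 mm (outside), walls and floor 6 mm thick, so the inside is 128 x 128 mm and its floor 6 mm above the table. Origin at the centre of its underside, x and y along its sides. It and the print lie left and right of the riser, either way round.
- mug: Bystander: loose blue mug, rim radius 38 mm, 85 mm high, origin at the centre of its underside. Leave alone.
- brush: Bystander: loose red-handled brush, 180 mm long, lying along its x axis. Leave alone.
- tape: Bystander: loose yellow roll of tape lying flat, 90 mm diameter, 25 mm high, origin at the centre of its underside. Leave alone.

How it is judged:
By the outcome, as a careful person would: the job done as asked, in the order asked, and still so for the second after the job is handed in, with the robot touching nothing.
It also fails if it takes over 69 s, if anything falls off the work surface, if the arm or the gripper's body presses on something with over 40 N, if the wrist force passes 120 N, or if a joint passes its speed limit or range.

ROBOT

A 6-joint arm with a two-finger parallel gripper is mounted at the origin on the work surface. World frame = base frame: x ahead of the robot, y to its left, z up, the work surface at z = 0. Lengths are in m, angles in degrees, forces in N, time in s.
With the tool pointing down it reaches from about 0.4 to 0.825 m from the base axis. Payload 7 kg.
Tool frame: the origin (TCP) lies midway between the tips of the shut fingers; the grasp point (between the pads) lies 19 mm behind it (r.grip_depth is the distance from the TCP to the grasp point, in m); z points along the fingers, y is the line along which they close (so a half turn about z gives the same grasp; the last joint's range is limited). The gripper opens to 88 mm and grips with 3 to 60 N. Pads are 19 mm wide; open, the fingers measure 130 mm over their backs; the gripper's body (78 mm by 193 mm) begins 47 mm behind the grasp point.
Start: joints at [-54.483, 20.546, 0.682, 0, -70.136, -16.507], TCP at [0.22, -0.638, 0.227] pointing down, gripper open.
Joint ranges: [-176.03, 176.03], [-82.01, 121.73], [-58.28, 71.71], [-173.87, 95.51], [-174.79, -0.11], [-173.66, 173.66]. Speed limits (degrees/s): [136.94, 136.94, 172.46, 180, 180, 180].

INTERFACE

Orientations are given as [roll, pitch, yaw] about the fixed x, y, z axes, in that order (R = Rz(yaw) Ry(pitch) Rx(roll)).
In Python, from plant import r, capture, close_job, search_frame, outline_of gives the robot as it stands.
- The arm moves only by the shell command python3 -m creep 'ROWS' [FORCE]. ROWS is JSON, a list of rows, each a list of 7 numbers: the finger opening in mm, from 0 to 87.6, then the shift along the world's x, y, z in units of 25 mm (1.0 is 25 mm), then the turn, a rotation vector about the world's x, y, z in degrees. In form: [[hand, x, y, z, ax, ay, az], ...]. A call has 1 to 8 rows; each row shifts and turns the commanded pose from where the row before left it; what a row does not reach is not made up. A row lasts 1/12 s, in which the tool goes at most 41.7 mm and 7.16 degrees, less where a joint would pass 70% of its speed; a pose out of reach is approached as far as the arm can. A call is refused whole if a number of a shift passes 1 or a number of a turn 7.16, either way. A call with a gripper value outside its range is refused whole. The fingers move at their own pace and stop on an object; FORCE is the grip in N (left out, the last holds). Time passes only in rows, so rows that do not move let the fingers close. It gives the time, the measured TCP pose, the force, the opening and the grip force at its end, in the units of the state.
- r.get_state(): the state, without advancing time (a new reading comes with each control period).
- capture(name): name is "scene" or "top" or "wrist"; returns a dict with "frame" (420x560x3 uint8, red, green, blue), "K" (3x3 intrinsics, pixels), "origin" and "rotation" of the camera in the world. Camera axes: x right, y down, z forward; pixel columns grow to the right and rows downward; lengths in m; the calibration is good to about 2 mm. A picture is of the moment at which its call begins. There is no depth.
- close_job(): hands the job in; it is judged then, once.
Trained networks look in a picture, given as the dict that the camera call returned (one of the last four; its "shot" number tells which), for a name from the list of things; names that differ only in an ending like _2 or _b are one class to them, and where a whole thing is asked for, a point or a joint stands for the part that bears it (a point fixed in the world has none). Each returns a list of dicts, best first, with "conf" (0 to 1); they miss things now and then, are a little off and sometimes report something else, mostly with a low value. They report only what shows in the picture. A call takes as long as a camera call.
- search_frame(picture, target): "bbox" ([left, top, right, bottom] in pixels, round what is visible of it).
- outline_of(picture, target): "region" (420x560 bool, what is visible of it) and "bbox" ([left, top, right, bottom] in pixels, round what is visible of it).
The state is a dict: "time_s": time; "joints": joint angles; "qd": joint speeds; "joint_torque": joint torques, N m; "tcp_pos": TCP position; "eef_rot": TCP orientation; "contact_force": force on the tool from outside, world axes, zero at the start; "moment": the same for the moment, N m; "gripper_width": finger opening in m; "gripper_force": force on a finger pad.
Only numpy, scipy, OpenCV 4.12 (cv2) and the standard library are available. Lean on these libraries where they do the work, as an engineer would, in place of code of your own. Each camera call takes 0.05 s, during which the arm holds its last target. There are 200 camera calls.

## Working session

There is one attempt and no reset: what is moved stays moved. The work goes in short steps, Python scripts to look and compute and a shell command to move; the robot and the scene stay as the last step left them, time stands still between calls to the robot, and variables do not carry over. Pictures are saved under pics/ and viewed, at most 10 in all, crops included, and the job is handed in when it is done.

```bash
mkdir -p pics; cat > h.py <<'E'
import numpy as np, cv2
from plant import r, capture, close_job, search_frame, outline_of
def save(p,n): cv2.imwrite('pics/'+n+'.png', p['frame'][:,:,::-1])
def toplane(p,uv,z):
    d=p['rotation']@np.linalg.inv(p['K'])@np.array([uv[0],uv[1],1.]); o=np.array(p['origin'])
    return o+d*(z-o[2])/d[2]
def proj(p,X):
    c=np.array(p['rotation']).T@(np.array(X)-p['origin']); c=p['K']@c; return c[:2]/c[2]
def tri(ps,uvs):
    A=np.zeros((3,3));b=np.zeros(3)
    for p,u in zip(ps,uvs):
        d=np.array(p['rotation'])@np.linalg.inv(p['K'])@np.array([u[0],u[1],1.]);d/=np.linalg.norm(d)
        M=np.eye(3)-np.outer(d,d);A+=M;b+=M@p['origin']
    return np.linalg.solve(A,b)
E
python3 - <<'E'
from h import *
np.set_printoptions(precision=4,suppress=True)
ims=[]
for n in('scene','top'):
    p=capture(n);save(p,n);print(n,p['origin'],p['rotation'])
    for t in('bottle_a','riser','print','crate','mug','brush','tape'):
        for q in search_frame(p,t)[:4]: print(t,np.round(q['bbox']),round(q['conf'],2))
print(r.get_state())
E
```

```text
scene [ 0.9193 -0.4259  0.7942] [-143.8303    0.7638   32.9382]
bottle_a [236. 147. 267. 221.] 0.85
bottle_a [182. 138. 223. 212.] 0.72
bottle_a [282. 156. 313. 233.] 0.57
riser [177. 183. 322. 248.] 0.87
riser [237. 148. 268. 221.] 0.2
print [106. 253. 234. 367.] 0.81
crate [276.  92. 341. 151.] 0.61
mug [356. 150. 397. 195.] 0.57
brush [300. 239. 381. 297.] 0.81
tape [248. 324. 294. 374.] 0.63
top [ 0.4695 -0.003   1.321 ] [-171.9717   -0.117   -89.7317]
bottle_a [270. 282. 301. 315.] 0.75
bottle_a [258. 229. 283. 262.] 0.71
bottle_a [246. 187. 273. 222.] 0.66
bottle_a [342. 210. 428. 301.] 0.19
riser [238. 183. 311. 322.] 0.71
print [343. 211. 428. 298.] 0.64
crate [101. 232. 167. 299.] 0.87
mug [143. 146. 194. 184.] 0.63
brush [266. 115. 293. 187.] 0.84
brush [237. 180. 312. 326.] 0.38
tape [355. 150. 388. 185.] 0.71
{'time_s': 0.8, 'joints': array([-54.4809,  20.5427,   0.6815,  -0.0028, -70.137 , -16.5054]), 'qd': array([ 0.1097,  0.0245,  0.0404,  0.0318, -0.0151,  0.0352]), 'joint_torque': array([  0.0004, -58.2281,  29.3281,   7.002 ,   0.0123,  -0.    ]), 'tcp_pos': array([ 0.2199, -0.6381,  0.2266]), 'eef_rot': array([-179.999 ,    0.003 , -160.9872]), 'contact_force': array([-0.6852,  0.0077, -0.1298]), 'moment': array([ 0.0029, -0.0189,  0.0541]), 'gripper_force': 0.0, 'gripper_width': 0.08749161540516753}
```

```bash
python3 - <<'E'
s=open('h.py').read()
s=s.replace("def save","""from scipy.spatial.transform import Rotation as Ro
_c=capture
def capture(n):
    p=_c(n); p['R']=Ro.from_euler('xyz',p['rotation'],degrees=True).as_matrix() if np.ndim(p['rotation'])==1 else np.array(p['rotation']); return p
def save""",1).replace("np.array(p['rotation']).T","p['R'].T").replace("np.array(p['rotation'])@","p['R']@").replace("d=p['rotation']@","d=p['R']@")
open('h.py','w').write(s)
import cv2,numpy as np
a=cv2.imread('pics/scene.png');b=cv2.imread('pics/top.png')
cv2.imwrite('pics/both.png',np.vstack([a[60:400,60:460],b[100:350,80:480]]))
E
python3 - <<'E'
from h import *
np.set_printoptions(precision=4,suppress=True)
S=capture('scene');T=capture('top');
print(proj(S,[0.6,0,0]),proj(T,[.6,0,0]))
for n,p in(('s',S),('t',T)):
    hsv=cv2.cvtColor(p['frame'],cv2.COLOR_RGB2HSV)
    m=cv2.inRange(hsv,(40,80,40),(85,255,255))
    k,l,st,c=cv2.connectedComponentsWithStats(m)
    for i in range(1,k):
        if st[i,4]>25: print(n,st[i],c[i],toplane(p,c[i],.19))
def rect(t,z):
    o=outline_of(T,t)
    m=o[0]['region'].astype(np.uint8); c,_=cv2.findContours(m,0,2); c=max(c,key=cv2.contourArea)
    w=np.array([toplane(T,u[0],z)[:2]*1000 for u in c],np.float32)
    print(t,z,cv2.minAreaRect(w),o[0]['conf'])
rect('print',.006);rect('crate',.06);rect('riser',.012);rect('mug',.085);rect('tape',.025);rect('brush',.015)
E
```

```text
[268.9898 223.61  ] [271.8997 231.6699]
s [184 136  20  23 359] [194.0808 146.7855] [ 0.4361 -0.0254  0.19  ]
s [238 149  19  23 359] [247.7354 159.7298] [0.5528 0.0047 0.19  ]
s [288 159  19  24 384] [296.7396 170.6589] [0.6525 0.0328 0.19  ]
s [160 260  18  11  87] [168.5862 265.2529] [ 0.5803 -0.263   0.19  ]
s [  0 382  26  38 254] [ 13.0276 399.6575] [ 0.5399 -0.5365  0.19  ]
t [250 187  18  20 286] [258.6469 196.042 ] [0.6577 0.0284 0.19  ]
t [507 219  31  31 320] [521.8344 233.9281] [ 0.579  -0.5311  0.19  ]
t [548 224  12  28 133] [551.2782 237.2105] [ 0.5723 -0.5933  0.19  ]
t [263 233  18  20 278] [271.5719 242.4964] [0.5582 0.0001 0.19  ]
t [512 256  24  24  89] [529.0674 262.4719] [ 0.5187 -0.5428  0.19  ]
t [546 260  14  29 132] [550.6364 272.9621] [ 0.497  -0.5868  0.19  ]
t [357 272   8  12  28] [360.25   276.4286] [ 0.4878 -0.1863  0.19  ]
t [520 281  15   5  32] [528.5625 283.625 ] [ 0.4745 -0.539   0.19  ]
t [277 289  19  19 275] [286.1891 297.9164] [ 0.4426 -0.031   0.19  ]
t [504 295  31  29 185] [521.8324 312.7351] [ 0.4145 -0.5213  0.19  ]
t [545 297  15  29 127] [549.8661 309.4961] [ 0.4214 -0.5801  0.19  ]
print 0.006 ((547.1477661132812, -277.8642578125), (193.93370056152344, 200.01638793945312), 11.353292465209961) 0.83
crate 0.06 ((515.4124755859375, 327.5368347167969), (142.38958740234375, 153.74203491210938), 8.34200668334961) 0.89
riser 0.012 ((552.045654296875, -1.9762039184570312), (339.2430114746094, 109.64222717285156), 14.013089179992676) 0.79
mug 0.085 ((745.0975952148438, 237.05831909179688), (93.58821868896484, 95.78478240966797), 51.94482421875) 0.94
tape 0.025 ((763.4345092773438, -244.57290649414062), (88.5502700805664, 89.42322540283203), 0.29062390327453613) 0.94
brush 0.015 ((802.7554321289062, -23.22551727294922), (44.723915100097656, 181.85418701171875), 79.34231567382812) 0.83
```

View pics/both.png

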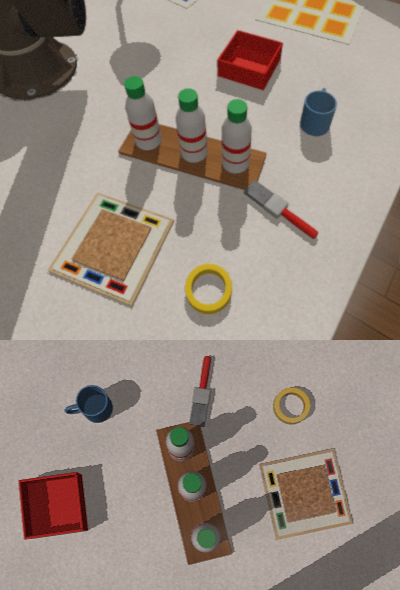

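```bash
cat > fit.py <<'E'
from h import *
from scipy.optimize import least_squares
def cen(pts):
    h=cv2.convexHull(np.float32(pts).reshape(-1,1,2)); m=cv2.moments(h); return np.array([m['m10'],m['m01']])/m['m00']
def mcen(m): 
    v,u=np.nonzero(m); return cen(np.c_[u,v])
def fit(ps,cs,model,x0,fixz=False):
    f=lambda x: np.concatenate([cen([proj(p,m+np.r_[x]) for m in model])-c for p,c in zip(ps,cs)])
    s=least_squares(f,x0,diff_step=1e-3,x_scale=[.1,.1,.1]); return s.x, s.fun
def cyl(r,z0,z1): 
    a=np.linspace(0,2*np.pi,24,endpoint=False); return np.array([[r*np.cos(t),r*np.sin(t),z] for z in(z0,z1) for t in a])
def box(a,z0,z1,yaw):
    c,s=np.cos(np.radians(yaw)),np.sin(np.radians(yaw)); return np.array([[c*x-s*y,s*x+c*y,z] for z in(z0,z1) for x in(-a,a) for y in(-a,a)])
def greens(p):
    m=cv2.inRange(cv2.cvtColor(p['frame'],cv2.COLOR_RGB2HSV),(40,80,40),(85,255,255))
    k,l,st,c=cv2.connectedComponentsWithStats(m)
    return [mcen(l==i) for i in range(1,k) if 200<st[i,4]<700 and 150<c[i][0]<330 and 120<c[i][1]<330]
E
python3 - <<'E'
from fit import *
np.set_printoptions(precision=4,suppress=True)
S=capture('scene');T=capture('top')
g=[sorted(greens(p),key=lambda c:c[0]) for p in(S,T)]; g[1]=g[1][::-1]
for a,b in zip(*g): print('cap base',*fit((S,T),(a,b),cyl(.02,.165,.195),[.55,0,.01]))
for t,mod,x0 in(('crate',box(.07,0,.06,8.3),[.51,.33,0.]),('print',box(.095,0,.006,11.4),[.547,-.278,0.])):
    o=[outline_of(p,t)[0] for p in(S,T)]
    print(t,*fit((S,T),[mcen(q['region']) for q in o],mod,x0))
    if t=='print':
        cs=[]
        for p,q in zip((S,T),o):
            h=cv2.cvtColor(p['frame'],cv2.COLOR_RGB2HSV)
            m=cv2.inRange(h,(5,60,60),(18,190,220))*q['region'].astype(np.uint8)
            m=cv2.morphologyEx(m,cv2.MORPH_OPEN,np.ones((5,5)));m=cv2.morphologyEx(m,cv2.MORPH_CLOSE,np.ones((5,5)))
            k,l,st,_=cv2.connectedComponentsWithStats(m);i=1+np.argmax(st[1:,4]);cs.append(mcen(l==i));print(st[i])
        print('pad',*fit((S,T),cs,box(.06,.006,.014,11.4),x0))
E
```

```text
cap base [ 0.4429 -0.0308  0.0179] [ 0.153  -0.032   0.1182  0.1044]
cap base [0.5574 0.0001 0.0166] [ 0.0845 -0.0185  0.0596  0.0658]
cap base [0.6559 0.0278 0.0167] [ 0.1484 -0.0283  0.1028  0.1275]
crate [0.5142 0.3318 0.0059] [ 0.0022 -0.0004  0.0011  0.0015]
print [ 0.5461 -0.2766  0.0046] [ 0.3344 -0.0773  0.3432  0.2422]
[ 133  270   77   70 3284]
[ 358  225   57   57 2431]
pad [ 0.5476 -0.2772  0.0076] [-0.0501  0.0116 -0.0514 -0.0363]
```

```bash
python3 -m creep '[[87,0.37,1,0.5,0,0,-5],[87,0.37,1,0.5,0,0,0],[87,0.37,1,0,0,0,0],[87,0.37,1,0,0,0,0],[87,0.37,1,0,0,0,0],[87,0.37,1,0,0,0,0],[87,0.37,1,0,0,0,0],[87,0.37,1,0,0,0,0]]' 35
python3 -m creep '[[87,0.37,1,0,0,0,0],[87,0.37,1,0,0,0,0],[87,0.37,1,0,0,0,0],[87,0.37,1,0,0,0,0],[87,0.37,1,0,0,0,0],[87,0.37,1,0,0,0,0],[87,0.37,1,0,0,0,0],[87,0.37,1,0,0,0,0]]'
python3 -m creep '[[87,0.37,1,0,0,0,0],[87,0.37,1,0,0,0,0],[87,0.37,1,0,0,0,0],[87,0.37,1,0,0,0,0],[87,0.37,0.8,0,0,0,0],[87,0.37,0.6,0,0,0,0],[87,0.2,0.4,0,0,0,0],[87,0,0,0,0,0,0]]'
```

```text
time_s: 2.17
tcp_pos: [0.2941, -0.437, 0.2517]
eef_rot: [-180.0, 0.0, -166.0]
contact_force: [0.3, 0.9, -0.6]
gripper_width: 0.0868
gripper_force: 0.0
time_s: 2.83
tcp_pos: [0.3681, -0.237, 0.2519]
eef_rot: [-180.0, 0.0, -166.0]
contact_force: [1.1, 0.7, 0.2]
gripper_width: 0.087
gripper_force: 0.0
time_s: 3.5
tcp_pos: [0.4292, -0.0918, 0.2516]
eef_rot: [-180.0, 0.0, -165.9]
contact_force: [-1.1, 0.1, 0.7]
gripper_width: 0.0869
gripper_force: 0.0
```

```bash
python3 -m creep '[[87,0.25,0.9,0,0,0,0],[87,0.2,0.9,0,0,0,0],[87,0.1,0.64,0,0,0,0],[87,0,0,-0.8,0,0,0],[87,0,0,-0.8,0,0,0],[87,0,0,-0.8,0,0,0],[87,0,0,-0.5,0,0,0],[87,0,0,-0.24,0,0,0]]'
python3 -m creep '[[30,0,0,0,0,0,0],[30,0,0,0,0,0,0],[30,0,0,0,0,0,0],[30,0,0,0,0,0,0],[30,0,0,0,0,0,0],[30,0,0,0,0,0,0]]' 35
```

```text
time_s: 4.17
tcp_pos: [0.4408, -0.0331, 0.1714]
eef_rot: [180.0, -0.2, -166.0]
contact_force: [-0.5, -1.1, 0.0]
gripper_width: 0.0874
gripper_force: 0.0
time_s: 4.67
tcp_pos: [0.4424, -0.0321, 0.1736]
eef_rot: [180.0, 0.1, -166.0]
contact_force: [0.1, -0.3, -0.1]
gripper_width: 0.0525
gripper_force: 0.0
```

```bash
python3 -c "
from h import *
p=capture('scene');save(p,'g1')
cv2.imwrite('pics/g1c.png',cv2.resize(p['frame'][60:260,120:360,::-1],None,fx=2,fy=2))"
```

```text
(no output)
```

View pics/g1c.png

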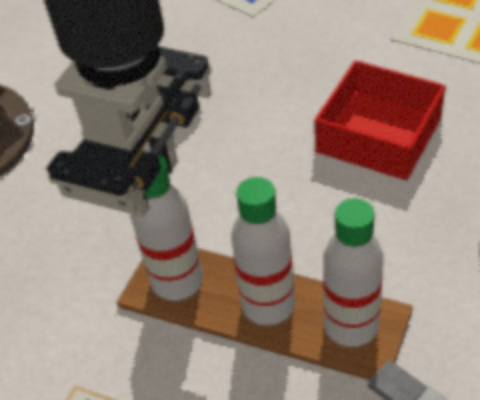

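The fingers straddle the near bottle's cap (crop ~(155,175)), and all three bottles stand upright. I'll close the grip, then heft.

```bash
python3 -m creep '[[30,0,0,0,0,0,0],[30,0,0,0,0,0,0],[30,0,0,0,0,0,0],[30,0,0,0,0,0,0],[30,0,0,0,0,0,0]]' 35
python3 -m creep '[[30,0,0,0.15,0,0,0],[30,0,0,0.25,0,0,0],[30,0,0,0.25,0,0,0],[30,0,0,0.2,0,0,0],[30,0,0,0.1,0,0,0],[30,0,0,0,0,0,0],[30,0,0,0,0,0,0],[30,0,0,0,0,0,0]]'
python3 -m creep '[[30,0,0,0,0,0,0],[30,0,0,0,0,0,0]]'
```

```text
time_s: 5.13
tcp_pos: [0.4423, -0.0319, 0.1733]
eef_rot: [180.0, 0.0, -166.0]
contact_force: [-1.8, 1.6, 2.7]
gripper_width: 0.0392
gripper_force: 35.0
time_s: 5.8
tcp_pos: [0.4419, -0.0322, 0.1966]
eef_rot: [180.0, -0.0, -166.0]
contact_force: [0.1, 0.6, -2.5]
gripper_width: 0.0394
gripper_force: 35.0
time_s: 5.97
tcp_pos: [0.4419, -0.0322, 0.1966]
eef_rot: [-180.0, -0.0, -166.0]
contact_force: [0.4, -0.3, -4.0]
gripper_width: 0.0394
gripper_force: 35.0
```

```bash
cat > w.py <<'E'
from h import *
f=[]
for i in range(8): capture('top'); f.append(r.get_state()['contact_force'])
print(np.round(np.mean(f,0),2),np.round(np.std(f,0),2))
E
python3 w.py
```

```text
[-0.17 -0.2  -3.56] [0.41 0.28 0.41]
```

```bash
python3 -m creep '[[30,0,0,-0.3,0,0,0],[30,0,0,-0.3,0,0,0],[30,0,0,-0.15,0,0,0],[30,0,0,-0.1,0,0,0],[30,0,0,-0.05,0,0,0],[30,0,0,-0.05,0,0,0],[30,0,0,0,0,0,0]]'
```

```text
time_s: 6.95
tcp_pos: [0.4425, -0.0321, 0.1733]
eef_rot: [-180.0, 0.0, -166.0]
contact_force: [1.1, 0.4, -3.4]
gripper_width: 0.0392
gripper_force: 35.0
```

```bash
python3 -m creep '[[30,0,0,-0.04,0,0,0],[30,0,0,0,0,0,0]]'; python3 -m creep '[[30,0,0,-0.04,0,0,0],[30,0,0,0,0,0,0]]'
```

```text
time_s: 7.12
tcp_pos: [0.4431, -0.0319, 0.1732]
eef_rot: [-180.0, 0.1, -166.0]
contact_force: [-0.9, 1.9, 5.8]
gripper_width: 0.0395
gripper_force: 35.0
time_s: 7.28
tcp_pos: [0.4438, -0.0319, 0.1732]
eef_rot: [-180.0, 0.2, -165.9]
contact_force: [-2.7, 1.3, 13.1]
gripper_width: 0.0392
gripper_force: 35.0
```

Standing firmly on the riser. Release by backing off the press, open, rise, go to the middle bottle.

```bash
python3 -m creep '[[30,0,0,0.06,0,0,0],[87,0,0,0,0,0,0],[87,0,0,0,0,0,0],[87,0,0,0,0,0,0],[87,0,0,0,0,0,0],[87,0,0,0,0,0,0],[87,0,0,0,0,0,0],[87,0,0,0,0,0,0]]'
python3 -m creep '[[87,0,0,0.6,0,0,0],[87,0,0,0.9,0,0,0],[87,0,0,0.9,0,0,0],[87,0.5,0.1,0.6,0,0,0],[87,1,0.3,0,0,0,0],[87,1,0.3,0,0,0,0],[87,1,0.3,0,0,0,0],[87,0.7,0.2,0,0,0,0]]'
python3 -m creep '[[87,0.3,0.08,0,0,0,0],[87,0,0,0,0,0,0]]'
python3 -c "
from h import *
p=capture('scene');save(p,'g2')
cv2.imwrite('pics/g2c.png',cv2.resize(p['frame'][60:260,120:360,::-1],None,fx=2,fy=2))"
```

```text
time_s: 7.95
tcp_pos: [0.4421, -0.0322, 0.1725]
eef_rot: [-180.0, -0.0, -166.0]
contact_force: [-0.4, -0.1, 0.0]
gripper_width: 0.0807
gripper_force: 0.0
time_s: 8.62
tcp_pos: [0.549, -0.0016, 0.2474]
eef_rot: [-180.0, 0.0, -166.0]
contact_force: [0.5, 0.6, 0.5]
gripper_width: 0.0872
gripper_force: 0.0
time_s: 8.78
tcp_pos: [0.5555, 0.0001, 0.2466]
eef_rot: [-180.0, -0.1, -166.0]
contact_force: [0.1, -0.5, -0.3]
gripper_width: 0.0869
gripper_force: 0.0
```

View pics/g2c.png

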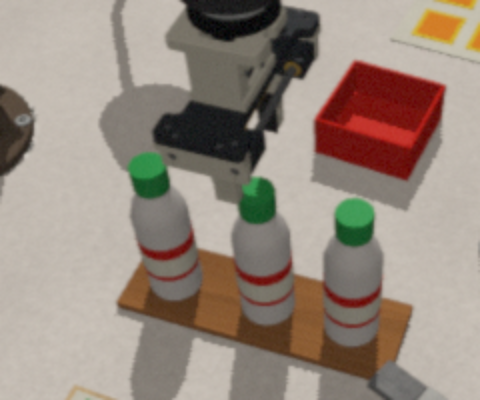

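The near bottle (cap at crop ~(150,175)) stands where it was; the fingers are above the middle cap (258,200). Descend, grip and heft the middle one.

```bash
python3 -m creep '[[87,0.06,0,-0.7,0,0,0],[87,0,0,-0.9,0,0,0],[87,0,0,-0.8,0,0,0],[87,0,0,-0.4,0,0,0],[87,0,0,-0.14,0,0,0],[30,0,0,0,0,0,0],[30,0,0,0,0,0,0],[30,0,0,0,0,0,0]]'
python3 -m creep '[[30,0,0,0,0,0,0],[30,0,0,0,0,0,0],[30,0,0,0,0,0,0],[30,0,0,0,0,0,0],[30,0,0,0,0,0,0],[30,0,0,0,0,0,0],[30,0,0,0,0,0,0]]' 35
python3 -m creep '[[30,0,0,0.15,0,0,0],[30,0,0,0.25,0,0,0],[30,0,0,0.25,0,0,0],[30,0,0,0.2,0,0,0],[30,0,0,0.1,0,0,0],[30,0,0,0,0,0,0],[30,0,0,0,0,0,0],[30,0,0,0,0,0,0]]'
python3 w.py
```

```text
time_s: 9.5
tcp_pos: [0.5567, -0.0, 0.1755]
eef_rot: [-180.0, 0.1, -166.0]
contact_force: [-0.4, -0.3, 0.6]
gripper_width: 0.0723
gripper_force: 0.0
time_s: 10.08
tcp_pos: [0.5562, -0.0001, 0.1742]
eef_rot: [180.0, 0.0, -166.0]
contact_force: [-0.0, 0.5, 1.2]
gripper_width: 0.0395
gripper_force: 35.0
time_s: 10.75
tcp_pos: [0.5559, -0.0002, 0.1976]
eef_rot: [180.0, -0.0, -166.0]
contact_force: [0.2, -0.1, -1.2]
gripper_width: 0.0391
gripper_force: 35.0
[ 0.37  0.12 -1.29] [0.26 0.66 0.33]
```

The middle one is empty (1.3 N). Put it back; the order says heaviest first. Next, the far one.

```bash
python3 -m creep '[[30,0,0,-0.3,0,0,0],[30,0,0,-0.3,0,0,0],[30,0,0,-0.15,0,0,0],[30,0,0,-0.1,0,0,0],[30,0,0,-0.06,0,0,0],[30,0,0,-0.04,0,0,0],[30,0,0,0,0,0,0]]'
python3 -m creep '[[30,0,0,-0.02,0,0,0],[30,0,0,0,0,0,0]]'
```

```text
time_s: 11.73
tcp_pos: [0.5563, -0.0001, 0.1743]
eef_rot: [-180.0, 0.0, -166.0]
contact_force: [-0.5, -1.3, -0.6]
gripper_width: 0.0394
gripper_force: 35.0
time_s: 11.9
tcp_pos: [0.5565, -0.0001, 0.1742]
eef_rot: [-180.0, 0.1, -166.0]
contact_force: [-0.7, 0.0, 3.3]
gripper_width: 0.0395
gripper_force: 35.0
```

```bash
python3 -m creep '[[87,0,0,0,0,0,0],[87,0,0,0,0,0,0],[87,0,0,0,0,0,0],[87,0,0,0,0,0,0],[87,0,0,0,0,0,0],[87,0,0,0,0,0,0],[87,0,0,0,0,0,0]]'
python3 -m creep '[[87,0,0,0.6,0,0,0],[87,0,0,0.9,0,0,0],[87,0,0,0.9,0,0,0],[87,0.5,0.1,0.6,0,0,0],[87,1,0.3,0,0,0,0],[87,1,0.3,0,0,0,0],[87,0.9,0.27,0,0,0,0],[87,0.4,0.12,0,0,0,0]]'
python3 -m creep '[[87,0.18,0.03,0,0,0,0],[87,0,0,-0.7,0,0,0],[87,0,0,-0.9,0,0,0],[87,0,0,-0.8,0,0,0],[87,0,0,-0.4,0,0,0],[87,0,0,-0.18,0,0,0],[87,0,0,0,0,0,0]]'
python3 -m creep '[[30,0,0,0,0,0,0],[30,0,0,0,0,0,0],[30,0,0,0,0,0,0],[30,0,0,0,0,0,0],[30,0,0,0,0,0,0],[30,0,0,0,0,0,0],[30,0,0,0,0,0,0],[30,0,0,0,0,0,0]]' 45
python3 -m creep '[[30,0,0,0,0,0,0],[30,0,0,0,0,0,0]]'
```

```text
time_s: 12.48
tcp_pos: [0.5561, -0.0002, 0.1735]
eef_rot: [180.0, -0.0, -166.0]
contact_force: [-0.4, -0.4, -0.0]
gripper_width: 0.0804
gripper_force: 0.0
time_s: 13.15
tcp_pos: [0.6532, 0.0278, 0.2478]
eef_rot: [-180.0, -0.0, -166.0]
contact_force: [-0.4, 1.1, -0.1]
gripper_width: 0.0874
gripper_force: 0.0
time_s: 13.73
tcp_pos: [0.655, 0.0276, 0.1735]
eef_rot: [-180.0, -0.1, -166.0]
contact_force: [1.2, -0.3, 1.1]
gripper_width: 0.0871
gripper_force: 0.0
time_s: 14.4
tcp_pos: [0.6556, 0.0278, 0.1741]
eef_rot: [180.0, 0.0, -166.0]
contact_force: [-1.4, 1.1, 2.9]
gripper_width: 0.0393
gripper_force: 42.8
time_s: 14.57
tcp_pos: [0.6556, 0.028, 0.1741]
eef_rot: [180.0, 0.0, -166.0]
contact_force: [-1.0, 1.2, 0.5]
gripper_width: 0.039
gripper_force: 45.0
```

```bash
python3 -m creep '[[30,0,0,0.15,0,0,0],[30,0,0,0.25,0,0,0],[30,0,0,0.25,0,0,0],[30,0,0,0.2,0,0,0],[30,0,0,0.1,0,0,0],[30,0,0,0,0,0,0],[30,0,0,0,0,0,0],[30,0,0,0,0,0,0]]'
python3 w.py
```

```text
time_s: 15.23
tcp_pos: [0.6553, 0.0278, 0.1974]
eef_rot: [180.0, -0.0, -166.0]
contact_force: [-0.0, 0.1, -7.2]
gripper_width: 0.0391
gripper_force: 45.0
[ 0.16  0.07 -7.45] [0.56 0.29 0.5 ]
```

The far one weighs 7.5 N: steel. Carry it to the pad smoothly.

```bash
python3 -m creep '[[30,0,-0.1,0.3,0,0,0],[30,0,-0.25,0.4,0,0,0],[30,-0.05,-0.4,0.3,0,0,0],[30,-0.1,-0.55,0,0,0,0],[30,-0.2,-0.65,0,0,0,0],[30,-0.25,-0.7,0,0,0,0],[30,-0.3,-0.75,0,0,0,0],[30,-0.35,-0.8,0,0,0,0]]'
python3 -m creep '[[30,-0.35,-0.8,0,0,0,0],[30,-0.35,-0.8,0,0,0,0],[30,-0.35,-0.8,0,0,0,0],[30,-0.35,-0.8,0,0,0,0],[30,-0.35,-0.8,0,0,0,0],[30,-0.35,-0.8,0,0,0,0],[30,-0.3,-0.8,0,0,0,0],[30,-0.25,-0.65,0,0,0,0]]'
python3 -m creep '[[30,-0.2,-0.5,0,0,0,0],[30,-0.1,-0.4,0,0,0,0],[30,-0.06,-0.25,0,0,0,0],[30,-0.04,-0.1,0,0,0,0],[30,0,0,0,0,0,0],[30,0,0,0,0,0,0],[30,0,0,0,0,0,0]]'
python3 -c "
from h import *
p=capture('scene');save(p,'g3');q=capture('top')
cv2.imwrite('pics/g3c.png',np.hstack([cv2.resize(p['frame'][120:400,60:320,::-1],None,fx=1.5,fy=1.5),cv2.resize(q['frame'][120:400,240:480,::-1],None,fx=1.5,fy=1.5)]))"
```

```text
time_s: 16.3
tcp_pos: [0.6229, -0.0795, 0.2223]
eef_rot: [180.0, -0.1, -166.0]
contact_force: [0.4, -1.2, -7.4]
gripper_width: 0.039
gripper_force: 45.0
time_s: 16.97
tcp_pos: [0.5556, -0.2361, 0.2225]
eef_rot: [180.0, -0.1, -166.1]
contact_force: [-0.5, -0.6, -6.7]
gripper_width: 0.0393
gripper_force: 45.0
time_s: 17.55
tcp_pos: [0.5484, -0.264, 0.2227]
eef_rot: [180.0, 0.0, -165.9]
contact_force: [0.2, -0.1, -7.7]
gripper_width: 0.0393
gripper_force: 45.0
```

View pics/g3c.png

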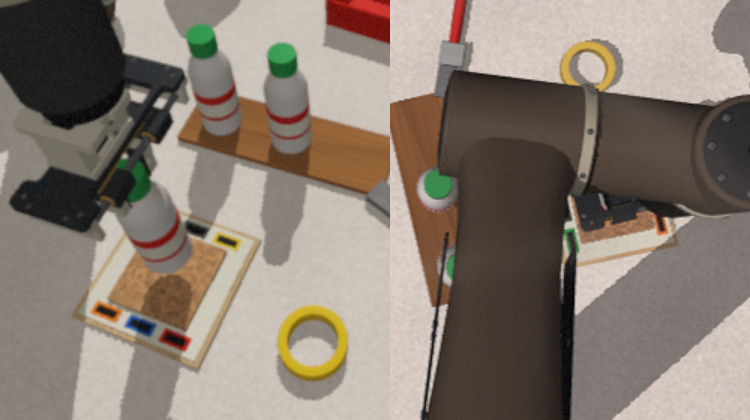

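The bottle hangs upright over the cork (scene crop ~(160,230)); the two others and the tape are untouched. Shift the last 13 mm and lower.

```bash
python3 -m creep '[[30,-0.03,-0.2,0,0,0,0],[30,0,-0.2,0,0,0,0],[30,0,-0.13,0,0,0,0],[30,0,0,-0.2,0,0,0],[30,0,0,-0.35,0,0,0],[30,0,0,-0.35,0,0,0],[30,0,0,-0.3,0,0,0],[30,0,0,-0.2,0,0,0]]'
python3 -m creep '[[30,0,0,-0.12,0,0,0],[30,0,0,-0.08,0,0,0],[30,0,0,-0.06,0,0,0],[30,0,0,-0.04,0,0,0],[30,0,0,-0.04,0,0,0],[30,0,0,0,0,0,0]]'
python3 -m creep '[[30,0,0,-0.04,0,0,0],[30,0,0,-0.04,0,0,0],[30,0,0,0,0,0,0]]'
```

```text
time_s: 18.32
tcp_pos: [0.5466, -0.2776, 0.1859]
eef_rot: [179.9, -0.1, -166.0]
contact_force: [-0.3, 0.2, -8.2]
gripper_width: 0.0395
gripper_force: 45.0
time_s: 18.82
tcp_pos: [0.5474, -0.2779, 0.1794]
eef_rot: [-180.0, 0.0, -166.0]
contact_force: [0.4, 0.1, -7.2]
gripper_width: 0.039
gripper_force: 45.0
time_s: 19.07
tcp_pos: [0.5473, -0.2779, 0.1772]
eef_rot: [180.0, -0.0, -166.0]
contact_force: [0.1, -0.7, -6.7]
gripper_width: 0.0395
gripper_force: 45.0
```

```bash
python3 -m creep '[[30,0,0,-0.03,0,0,0],[30,0,0,-0.03,0,0,0],[30,0,0,0,0,0,0]]'
python3 -m creep '[[30,0,0,-0.02,0,0,0],[30,0,0,0,0,0,0]]'
```

```text
time_s: 19.32
tcp_pos: [0.5476, -0.278, 0.1761]
eef_rot: [-180.0, 0.0, -166.0]
contact_force: [0.1, -0.1, -4.9]
gripper_width: 0.0394
gripper_force: 45.0
time_s: 19.48
tcp_pos: [0.5477, -0.278, 0.1761]
eef_rot: [-180.0, 0.0, -166.0]
contact_force: [-1.5, 1.4, -0.5]
gripper_width: 0.0396
gripper_force: 45.0
```

```bash
python3 -m creep '[[87,0,0,0,0,0,0],[87,0,0,0,0,0,0],[87,0,0,0,0,0,0],[87,0,0,0,0,0,0],[87,0,0,0,0,0,0],[87,0,0,0,0,0,0],[87,0,0,0,0,0,0],[87,0,0,0.3,0,0,0]]'
python3 -m creep '[[87,0,0,0.8,0,0,0],[87,0,0,1,0,0,0],[87,0,0,0.9,0,0,0],[87,0,0.5,0.1,0,0,0],[87,0.05,1,0,0,0,0],[87,0.05,1,0,0,0,0],[87,0.05,1,0,0,0,0],[87,0.05,1,0,0,0,0]]'
python3 -m creep '[[87,0.05,1,0,0,0,0],[87,0.05,1,0,0,0,0],[87,0.05,1,0,0,0,0],[87,0,1,0,0,0,0],[87,0,1,0,0,0,0],[87,0,0.9,0,0,0,0],[87,0,0.5,0,0,0,0],[87,0,0,0,0,0,0]]'
python3 - <<'E'
from fit import *
np.set_printoptions(precision=4,suppress=True)
p=capture('scene');q=capture('top');print(r.get_state()['tcp_pos'])
cv2.imwrite('pics/g4c.png',np.hstack([cv2.resize(p['frame'][100:380,60:320,::-1],None,fx=1.5,fy=1.5),cv2.resize(q['frame'][120:400,240:480,::-1],None,fx=1.5,fy=1.5)]))
m=cv2.inRange(cv2.cvtColor(p['frame'],cv2.COLOR_RGB2HSV),(40,80,40),(85,255,255))
k,l,st,c=cv2.connectedComponentsWithStats(m)
for i in range(1,k):
    if st[i,4]>200: print(st[i],toplane(p,c[i],.19))
E
```

```text
time_s: 20.15
tcp_pos: [0.5465, -0.2776, 0.1816]
eef_rot: [179.9, -0.1, -166.0]
contact_force: [-0.4, 0.4, -1.2]
gripper_width: 0.0848
gripper_force: 0.0
time_s: 20.82
tcp_pos: [0.5522, -0.1643, 0.2533]
eef_rot: [-180.0, 0.0, -166.0]
contact_force: [0.5, 0.8, -0.3]
gripper_width: 0.0874
gripper_force: 0.0
time_s: 21.48
tcp_pos: [0.5562, -0.0033, 0.2532]
eef_rot: [180.0, 0.0, -165.9]
contact_force: [0.3, -0.3, -0.7]
gripper_width: 0.0872
gripper_force: 0.0
[ 0.5561 -0.0052  0.253 ]
[184 136  20  23 353] [ 0.4363 -0.0264  0.19  ]
[239 149  19  23 355] [0.5532 0.0046 0.19  ]
[134 247  27  27 544] [ 0.5428 -0.2749  0.19  ]
[  0 382  26  38 249] [ 0.5404 -0.5365  0.19  ]
```

View pics/g4c.png

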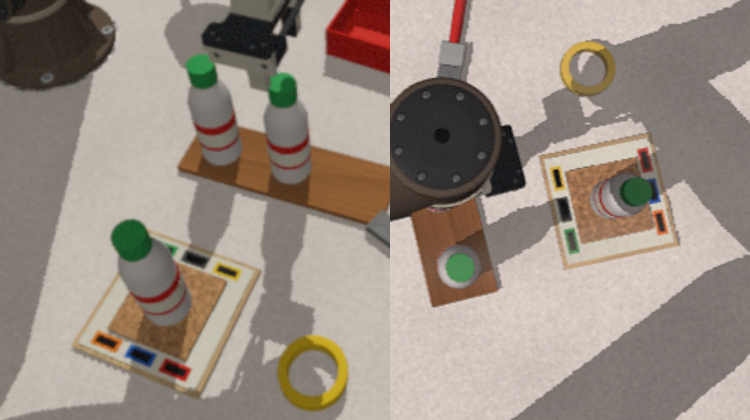

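The heavy bottle stands upright mid-cork (left crop base ~(165,310)). Now the empty one: grip, lift high, carry to the crate.

```bash
python3 -m creep '[[87,0.02,0.2,-0.5,0,0,0],[87,0,0,-0.9,0,0,0],[87,0,0,-0.9,0,0,0],[87,0,0,-0.6,0,0,0],[87,0,0,-0.28,0,0,0],[30,0,0,0,0,0,0],[30,0,0,0,0,0,0],[30,0,0,0,0,0,0]]'
python3 -m creep '[[30,0,0,0,0,0,0],[30,0,0,0,0,0,0],[30,0,0,0,0,0,0],[30,0,0,0,0,0,0],[30,0,0,0,0,0,0],[30,0,0,0,0,0,0],[30,0,0,0,0,0,0]]' 30
python3 -m creep '[[30,0,0,0.2,0,0,0],[30,0,0,0.4,0,0,0],[30,0,0,0.6,0,0,0],[30,0,0,0.7,0,0,0],[30,0,0,0.7,0,0,0],[30,0,0,0.7,0,0,0],[30,0,0.1,0.5,0,0,0],[30,0,0.25,0.2,0,0,0]]'
```

```text
time_s: 22.25
tcp_pos: [0.5574, -0.0007, 0.1745]
eef_rot: [-180.0, 0.1, -166.0]
contact_force: [0.7, 0.7, -0.4]
gripper_width: 0.0727
gripper_force: 0.0
time_s: 22.83
tcp_pos: [0.5567, -0.0003, 0.1735]
eef_rot: [180.0, 0.0, -166.0]
contact_force: [-0.8, 1.3, 2.3]
gripper_width: 0.0393
gripper_force: 30.0
time_s: 23.5
tcp_pos: [0.5574, 0.0081, 0.2763]
eef_rot: [-180.0, 0.2, -166.0]
contact_force: [0.6, 0.4, -1.2]
gripper_width: 0.0392
gripper_force: 30.0
```

```bash
python3 -m creep '[[30,0,0.4,0,0,0,0],[30,-0.1,0.55,0,0,0,0],[30,-0.1,0.7,0,0,0,0],[30,-0.1,0.8,0,0,0,0],[30,-0.1,0.8,0,0,0,0],[30,-0.1,0.8,0,0,0,0],[30,-0.1,0.8,0,0,0,0],[30,-0.1,0.8,0,0,0,0]]'
python3 -m creep '[[30,-0.1,0.8,0,0,0,0],[30,-0.1,0.8,0,0,0,0],[30,-0.1,0.8,0,0,0,0],[30,-0.1,0.8,0,0,0,0],[30,-0.1,0.8,0,0,0,0],[30,-0.1,0.8,0,0,0,0],[30,-0.1,0.7,0,0,0,0],[30,-0.1,0.6,0,0,0,0]]'
python3 -m creep '[[30,-0.1,0.45,0,0,0,0],[30,-0.1,0.3,0,0,0,0],[30,0,0.15,0,0,0,0],[30,0,0,0,0,0,0],[30,0,0,0,0,0,0],[30,0,0,0,0,0,0]]'
python3 -c "
from h import *
p=capture('scene');q=capture('top')
cv2.imwrite('pics/g5c.png',np.hstack([cv2.resize(p['frame'][20:300,160:420,::-1],None,fx=1.5,fy=1.5),cv2.resize(q['frame'][120:400,60:300,::-1],None,fx=1.5,fy=1.5)]))"
```

```text
time_s: 24.17
tcp_pos: [0.5382, 0.1511, 0.2722]
eef_rot: [-180.0, -0.1, -166.0]
contact_force: [0.6, -0.8, -1.3]
gripper_width: 0.0392
gripper_force: 30.0
time_s: 24.83
tcp_pos: [0.5183, 0.3038, 0.2723]
eef_rot: [-180.0, -0.1, -166.0]
contact_force: [-0.3, 0.0, -1.2]
gripper_width: 0.0396
gripper_force: 30.0
time_s: 25.33
tcp_pos: [0.5143, 0.324, 0.2734]
eef_rot: [180.0, 0.0, -166.0]
contact_force: [0.7, 0.5, -0.0]
gripper_width: 0.0393
gripper_force: 30.0
```

View pics/g5c.png

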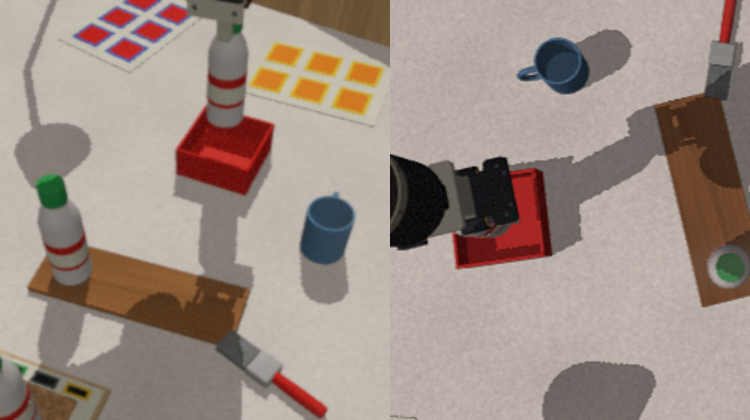

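The bottle hangs upright over the crate (scene crop ~(227,100)); nothing else has moved. Lower.

```bash
python3 -m creep '[[30,0,0.15,-0.2,0,0,0],[30,0,0.1,-0.4,0,0,0],[30,0,0,-0.6,0,0,0],[30,0,0,-0.6,0,0,0],[30,0,0,-0.6,0,0,0],[30,0,0,-0.6,0,0,0],[30,0,0,-0.4,0,0,0],[30,0,0,-0.3,0,0,0]]'
python3 -m creep '[[30,0,0,-0.2,0,0,0],[30,0,0,-0.12,0,0,0],[30,0,0,-0.08,0,0,0],[30,0,0,-0.05,0,0,0],[30,0,0,-0.04,0,0,0],[30,0,0,0,0,0,0]]'
python3 -m creep '[[30,0,0,-0.02,0,0,0],[30,0,0,-0.02,0,0,0],[30,0,0,0,0,0,0]]'
```

```text
time_s: 26.1
tcp_pos: [0.5136, 0.3304, 0.1788]
eef_rot: [-179.9, -0.1, -166.0]
contact_force: [-0.7, 0.2, -1.4]
gripper_width: 0.0396
gripper_force: 30.0
time_s: 26.6
tcp_pos: [0.5142, 0.331, 0.1689]
eef_rot: [180.0, 0.0, -166.0]
contact_force: [-0.3, 0.3, -1.2]
gripper_width: 0.0393
gripper_force: 30.0
time_s: 26.85
tcp_pos: [0.5141, 0.3309, 0.1677]
eef_rot: [180.0, 0.0, -166.0]
contact_force: [0.3, -0.9, -1.7]
gripper_width: 0.0396
gripper_force: 30.0
```

```bash
python3 -m creep '[[30,0,0,-0.02,0,0,0],[30,0,0,-0.02,0,0,0],[30,0,0,0,0,0,0]]'; python3 -m creep '[[30,0,0,-0.02,0,0,0],[30,0,0,0,0,0,0]]'
```

```text
time_s: 27.1
tcp_pos: [0.5145, 0.3311, 0.1676]
eef_rot: [180.0, 0.1, -166.0]
contact_force: [-0.9, -0.7, 3.8]
gripper_width: 0.0395
gripper_force: 30.0
time_s: 27.27
tcp_pos: [0.5147, 0.3312, 0.1676]
eef_rot: [180.0, 0.1, -166.0]
contact_force: [-1.5, -0.0, 7.4]
gripper_width: 0.0393
gripper_force: 30.0
```

```bash
python3 -m creep '[[30,0,0,0.03,0,0,0],[87,0,0,0,0,0,0],[87,0,0,0,0,0,0],[87,0,0,0,0,0,0],[87,0,0,0,0,0,0],[87,0,0,0,0,0,0],[87,0,0,0,0,0,0],[87,0,0,0,0,0,0]]'
python3 -m creep '[[87,0,0,0.3,0,0,0],[87,0,0,0.8,0,0,0],[87,0,0,1,0,0,0],[87,0,0,1,0,0,0],[87,0,0,0.8,0,0,0],[87,0,0.5,0.3,0,0,0],[87,0,1,0,0,0,0],[87,0,1,0,0,0,0]]'
python3 -m creep '[[87,0,1,0,0,0,0],[87,0,1,0,0,0,0],[87,0,0.6,0,0,0,0],[87,0,0.2,0,0,0,0],[87,0,0,0,0,0,0]]'
python3 -c "
from h import *
p=capture('scene');q=capture('top')
cv2.imwrite('pics/g6c.png',np.hstack([p['frame'][40:,60:440,::-1],q['frame'][40:,60:460,::-1]]))"
```

```text
time_s: 27.93
tcp_pos: [0.5141, 0.3308, 0.1667]
eef_rot: [-180.0, -0.0, -166.0]
contact_force: [0.0, 0.8, -1.4]
gripper_width: 0.0803
gripper_force: 0.0
time_s: 28.6
tcp_pos: [0.5145, 0.3938, 0.2742]
eef_rot: [179.9, 0.1, -166.1]
contact_force: [0.3, -0.5, 0.2]
gripper_width: 0.0873
gripper_force: 0.0
time_s: 29.02
tcp_pos: [0.5139, 0.4641, 0.2714]
eef_rot: [-180.0, -0.0, -165.9]
contact_force: [-0.8, -1.0, -0.1]
gripper_width: 0.0867
gripper_force: 0.0
```

View pics/g6c.png

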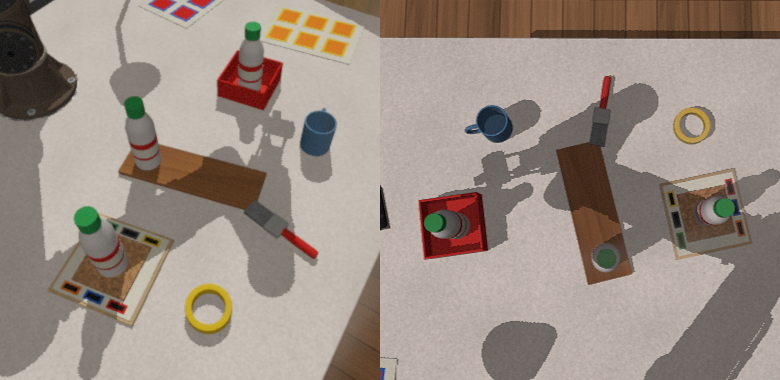

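All three bottles stand upright: one mid-pad at (110,260), one in the crate at (250,75), one on the riser at (145,145). The mug, brush and tape are where they were, and the gripper is clear. Hand in.

```bash
python3 -c "
from plant import close_job; print(close_job())"
```

```text
the job is handed in; nothing more can be done
None
```

The job is handed in: the heaviest bottle (about 0.76 kg) stands on the middle of the cork pad, the lightest (about 0.13 kg) in the red crate, and the middling one (about 0.36 kg) on the riser; all are upright, nothing else was disturbed, and it took about 29 s.

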